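# Lock the bayonet lid on an inclined mixing drum

## Task

Close the drum of the inclined mixer with its bayonet lid: pick the lid up by its grip bar, line its two lugs up with the two slots in the drum's rim, push it fully home along the drum's leaning axis, then twist it clockwise (looking into the drum) as far as the stop so that it is locked, and let go. Leave the brown bottle, the timer and the dish where they stand.

Things in the scene. Friction and masses are not known exactly. Their poses are not given: they have to be found in the camera images.
- lid: Loose steel bayonet lid, 0.25 kg, 92 mm across, 60 mm high, standing plug down on the worktop. Origin: centre of the plug's underside; z up through the grip bar; x along the line of both lugs and of the bar (a half turn about z looks the same). Plug radius 29 mm, z 0 to 18 mm (27.5 mm in the lowest 5 mm); flange radius 46 mm, z 18 to 25 mm. It may be locked either half turn round.
- lid_grip (a point): On the lid's axis, 48 mm above its origin, in the upright grip bar: 64 mm long along x, 16 mm thick along y, from z 25 (flange top) to 60 mm. Axes as the lid's.
- lid_lug (a point): Middle of the outer face of the lug at +x, 37 mm from the lid's axis; a second lug is opposite at -x. Each lug is 13 mm wide, spans z 0 to 5 mm and reaches from the plug out to radius 37 mm.
- drum: Fixed steel mixing drum, 96 mm across, 110 mm long, on a white mixer with a 185 x 140 mm base; it does not turn. Its axis leans 30 degrees from vertical to the mixer's front, roughly towards the robot. Origin: centre of the mouth on the rim's face, 175 mm above the worktop; z out of the drum along its axis; x: line on which lugs and grip bar lie when locked. Bore through the rim: radius 31 mm.
- drum_home (a point): On the drum's axis, 18 mm inside the rim's face: the lid's origin is here when the lid is home, flange on the rim (then about 3 mm of axial play). From the slots it turns clockwise (negative about the drum's z) 60 degrees, to a fixed stop 1 degree past the locked line; another stop bars the other way. Only light friction resists; nothing springs back. Axes as the drum's.
- slot_a (a point): Middle of one slot, on the rim's face, 35.5 mm from the axis, +60 degrees about the drum's z from its x. A slot is 19 mm wide, open to radius 40 mm, and goes through the rim lip, which is 10 mm deep; behind it the space has radius 40 mm. A small nub on the drum's outside marks it. Axes as the drum's.
- slot_b (a point): Middle of the other, equal slot, opposite slot_a on the rim's face, 35.5 mm from the drum's axis.
- bottle: Bystander: brown bottle with a black cap, 60 mm across, 128 mm high; origin at the centre of its underside.
- timer: Bystander: flat grey timer, 62 x 66 x 20 mm; origin at the centre of its underside.
- dish: Bystander: round clear dish, 60 mm across, 15 mm high; origin at the centre of its underside.
There are look-alikes about, which are no part of the job. What is shaped like the lid but green or purple is not meant.

How it is judged:
On the way:
1. the lid is pushed home in the slots, its flange on the rim, before it is twisted (z of lid in the frame of drum between -0.022 and -0.0145 m and angle between the z axis of lid and the z axis of drum, either way round below 0.1 rad and angle between the x axis of lid and the x axis of drum, either way round above 0.6 rad), for 0.1 s.
At the end, for the whole second after the job is handed in: The lid sits in the drum's mouth, centred within 5 mm, its flange within 3.5 mm of the rim and parallel to it within 0.1 rad, turned clockwise to within 0.16 rad (9 degrees) of the locked line, at rest and released (z of lid in the frame of drum between -0.022 and -0.0145 m and x of lid in the frame of drum between -0.005 and 0.005 m and y of lid in the frame of drum between -0.005 and 0.005 m and angle between the z axis of lid and the z axis of drum, either way round below 0.1 rad and angle between the x axis of lid and the x axis of drum, either way round below 0.16 rad and linear speed of lid below 0.02 m/s); the robot touches nothing.
It fails at once if the bottle, the timer or the dish is moved by more than 30 mm (distance of any of bottle, timer, dish from where it was at the start of the episode above 0.03 m).
It fails at once if the bottle is tipped over (angle between bottle's own z axis and vertical above 0.6 rad).
It also fails if it takes over 51 s, if anything falls off the work surface, if the arm or the gripper's body presses on something with over 40 N, if the wrist force passes 120 N, or if a joint passes its speed limit or range.

## Robot

A 7-joint arm with a two-finger parallel gripper is mounted at the origin on a cart in front of the work surface, level with it; the furniture and walls round the work are solid. World frame = base frame: x ahead of the robot, y to its left, z up, the work surface at z = 0. Lengths are in m, angles in rad, forces in N, time in s.
With the tool pointing down it reaches from about 0.425 to 0.875 m from the base axis. Payload 4.7 kg.
Tool frame: the origin (TCP) lies on the centre line of the jaws, within the pads' length; the fingertips stand 14 mm ahead of it and the grasp point (between the pads) lies 5 mm behind it; z points along the fingers, y is the line along which they close (so a half turn about z gives the same grasp; the last joint's range is limited). The gripper opens to 87 mm and grips with 3 to 60 N. Pads are 19 mm wide; open, the fingers measure 117 mm over their backs; the gripper's body (75 mm by 190 mm) begins 51 mm behind the grasp point.
Start: joints at [0.014, 0.321, -0.07, 1.45, 0.023, 1.371, -0.057], TCP at [0.65, -0, 0.237] pointing down, gripper open.
Joint ranges: [-2.86, 2.86], [-0.3, 2.09], [-1.38, 1.24], [0.06, 2.45], [-1.56, 4.7], [0.09, 2.05], [-2.69, 2.69]. Speed limits (rad/s): [2.57, 2.57, 3.14, 3.14, 3.14, 3.14, 3.14].

## Interface

Orientations are given as a rotation vector (axis times angle).
In Python, from bench import * gives the robot as it stands.
- The arm moves only by the shell command python3 -m jog 'ROWS' [FORCE]. ROWS is JSON, a list of rows, each an object of numbers: "claw": the finger opening in mm, from 0 to 87; "dx", "dy", "dz": the shift along the tool's x, y, z in mm; "spin": the turn about the tool's z in degrees. In form: [{"claw": .., "dx": .., "dy": .., "dz": .., "spin": ..}, ...]. A call has 1 to 20 rows; each row is the pose to reach, as a shift and turn from the pose commanded when the call began, along the tool's axes at that moment; what a row does not reach only later rows make up. A row lasts 1/12 s, in which the tool goes at most 41.7 mm and 7.16 degrees, less where a joint would pass 70% of its speed; a pose out of reach is approached as far as the arm can. A call with a gripper value outside its range is refused whole. The fingers move at their own pace and stop on an object; FORCE is the grip in N (left out, the last holds). Time passes only in rows, so rows that repeat a pose let the fingers close. It gives the time, the measured TCP pose, the force, the opening and the grip force at its end, in the units of the state.
- get_state(): the state, without advancing time (a new reading comes with each control period).
- get_image(name): name is "scene" or "side" or "wrist"; returns a dict with "frame" (480x640x3 uint8, red, green, blue), "depth" (480x640 float32, m along the optical axis (not along the pixel's ray), 0 where there is no reading), "K" (3x3 intrinsics, pixels), "T" (4x4, takes a point from camera to world coordinates); the wrist camera has in their place "mount" (4x4, takes a point from camera to tool coordinates, whose origin is the TCP and whose axes are the flange's). Camera axes: x right, y down, z forward; pixel columns grow to the right and rows downward; lengths in m; the calibration is good to about 2 mm. The wrist camera is an equidistant fisheye: a pixel r from the principal point sees the ray r / f radians off the axis. A picture is of the moment at which its call begins: read the wrist's pose just before it.
- close_job(): hands the job in; it is judged then, once.
The state is a dict: "time": time; "joint_positions": joint angles; "qd": joint speeds; "joint_torque": joint torques, N m; "position": TCP position; "tool_rot": TCP orientation; "ft_force": force on the tool from outside, world axes, zero at the start; "torque": the same for the moment, N m; "grip_width": opening from 0.0 (shut) to 1.0 (fully open); "grip_force": force on a finger pad.
Only numpy, scipy, OpenCV 4.12 (cv2) and the standard library are available. Lean on these libraries where they do the work, as an engineer would, in place of code of your own. Each camera call takes 0.05 s, during which the arm holds its last target. There are 200 camera calls.

## Working session

There is one attempt and no reset: what is moved stays moved. The work goes in short steps, Python scripts to look and compute and a shell command to move; the robot and the scene stay as the last step left them, time stands still between calls to the robot, and variables do not carry over. Pictures are saved under pics/ and viewed, at most 10 in all, crops included, and the job is handed in when it is done.

```bash
ls; mkdir -p pics; python3 - <<'E'
from bench import *
import cv2,numpy as np
for n in ("scene","side"):
    d=get_image(n); cv2.imwrite(f"pics/{n}0.png",d["frame"][:,:,::-1]); np.savez(f"pics/{n}0.npz",**{k:d[k] for k in("frame","depth","K","T")})
    print(d["K"],d["T"])
s=get_state();print(s["position"],s["tool_rot"],s["time"],s["ft_force"])
E
```

```text
pics
[[449.98621739   0.         322.36496965]
 [  0.         449.98621739 243.7428256 ]
 [  0.           0.           1.        ]] [[-0.74203704 -0.33468151  0.58083501 -0.17032668]
 [-0.67013196  0.34779921 -0.65571249  0.80344989]
 [ 0.01744089 -0.87579906 -0.48236067  0.69314753]
 [ 0.          0.          0.          1.        ]]
[[514.1033085    0.         316.01460162]
 [  0.         514.1033085  245.87420953]
 [  0.           0.           1.        ]] [[ 0.8317383  -0.34781715  0.43270617 -0.07850645]
 [-0.55505649 -0.50537215  0.66069    -0.85130212]
 [-0.01112167 -0.78969755 -0.61339554  0.92852404]
 [ 0.          0.          0.          1.        ]]
[ 6.49525795e-01 -5.18659831e-05  2.35574103e-01] [-2.22059382e+00 -2.22069405e+00  2.03369307e-03] 0.1 [-0.27177943  0.59976193 -0.18217502]
```

View pics/scene0.png

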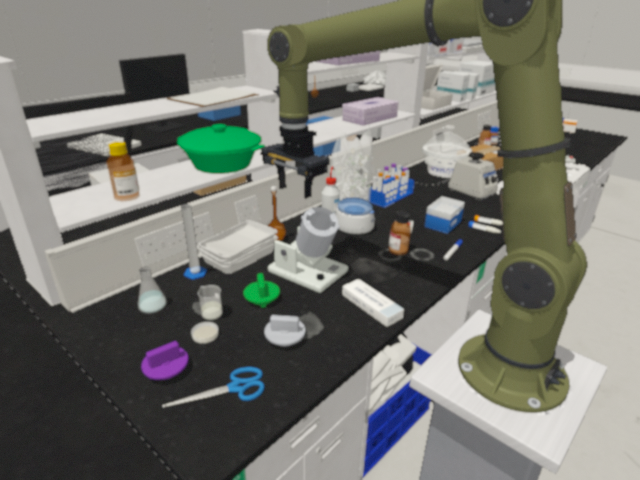

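View pics/side0.png

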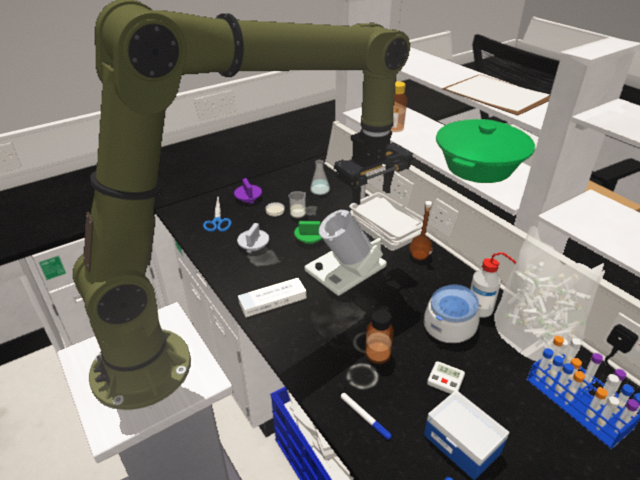

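The scene view shows three lid-shaped things: green at (262,292), purple at (165,360) and steel-grey at (285,330), which is (253,238) in the side view. Only the grey one fits the description. The drum is at scene (318,235) and side (347,240). I'll confirm with enlarged crops.

```bash
python3 - <<'E'
import cv2,numpy as np
a=np.load("pics/scene0.npz")["frame"][:,:,::-1];b=np.load("pics/side0.npz")["frame"][:,:,::-1]
A=cv2.resize(a[195:355,240:370],None,fx=3,fy=3.0,interpolation=2)
B=cv2.resize(b[195:315,230:400],None,fx=2.3,fy=4/1.0*0.575,interpolation=2)
H=max(A.shape[0],B.shape[0])
p=lambda I:cv2.copyMakeBorder(I,0,H-I.shape[0],0,4,0)
cv2.imwrite("pics/crop0.png",np.hstack([p(A),p(B)]))
for n,(u0,u1,v0,v1) in {"scene":(255,315,305,350),"side":(230,275,222,256)}.items():
    z=np.load(f"pics/{n}0.npz");T=z["T"];K=z["K"]
    v,u=np.mgrid[v0:v1,u0:u1];d=z["depth"][v0:v1,u0:u1];f=z["frame"][v0:v1,u0:u1].reshape(-1,3)
    P=(np.stack([(u-K[0,2])/K[0,0]*d,(v-K[1,2])/K[1,1]*d,d],-1).reshape(-1,3))@T[:3,:3].T+T[:3,3]
    h=P[:,2]; print(n,np.histogram(h,bins=np.arange(-.01,.08,.005)))
    fl=P[(h>.018)&(h<.03)];br=P[(h>.035)&(h<.07)]
    print("flange",np.median(fl[:,2]),fl.min(0),fl.max(0),cv2.minEnclosingCircle(fl[:,:2].astype(np.float32)))
    print("bar",br.mean(0),np.percentile(br[:,2],95),cv2.minAreaRect(br[br[:,2]>.052][:,:2].astype(np.float32)))
E
```

```text
scene (array([   0,  572, 1157,    3,    0,   12,  230,  311,   52,   44,   56,
         43,   57,   83,   68,    0,    0]), array([-0.01 , -0.005,  0.   ,  0.005,  0.01 ,  0.015,  0.02 ,  0.025,
        0.03 ,  0.035,  0.04 ,  0.045,  0.05 ,  0.055,  0.06 ,  0.065,
        0.07 ,  0.075]))
flange 0.025241514602676762 [0.3787883  0.21091051 0.01816094] [0.46725786 0.30165492 0.02995268] ((0.4227941930294037, 0.2566911280155182), 0.04632797837257385)
bar [0.42092369 0.25913333 0.05141649] 0.06155423303943858 ((0.4242238998413086, 0.2565763592720032), (0.06343995034694672, 0.016908928751945496), 38.66322326660156)
side (array([  1, 251, 668,  52,   4,   4, 120, 234,  24,  23,  18,  21,  21,
        37,  44,   1,   0]), array([-0.01 , -0.005,  0.   ,  0.005,  0.01 ,  0.015,  0.02 ,  0.025,
        0.03 ,  0.035,  0.04 ,  0.045,  0.05 ,  0.055,  0.06 ,  0.065,
        0.07 ,  0.075]))
flange 0.02577453494900611 [0.38089463 0.20823404 0.01844811] [0.47248026 0.30508851 0.02995488] ((0.4254809617996216, 0.25652876496315), 0.04973334074020386)
bar [0.42438439 0.24926304 0.0523938 ] 0.062441652778070525 ((0.42799603939056396, 0.25417181849479675), (0.06595682352781296, 0.01751701906323433), 37.08023452758789)
```

View pics/crop0.png

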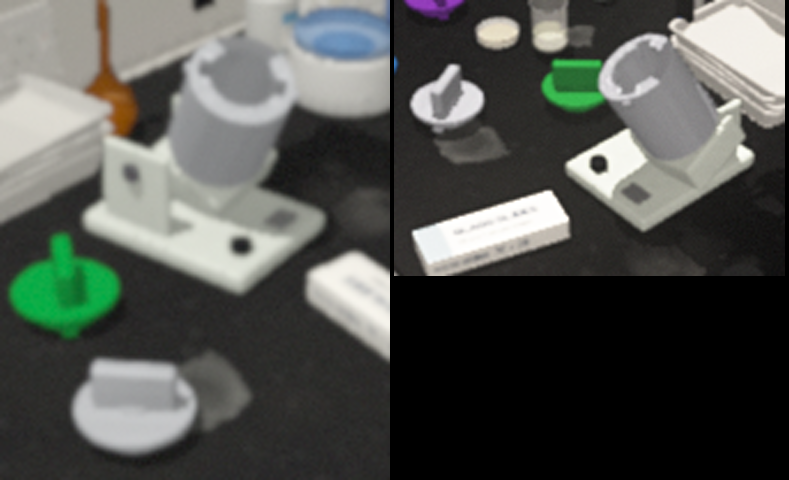

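The crop confirms the grey steel lid: bar along the image horizontal in the scene view, with the centre near scene (285,330). The drum's mouth is near scene (320,223), with notches visible in the rim. Next I'll fit the drum and rectify its rim.

```bash
cat > h.py <<'E'
import cv2,numpy as np
from scipy.optimize import least_squares
from scipy.spatial.transform import Rotation as R
def cloud(n,u0,u1,v0,v1,tag="0"):
    z=np.load(f"pics/{n}{tag}.npz");T=z["T"];K=z["K"]
    v,u=np.mgrid[v0:v1,u0:u1];d=z["depth"][v0:v1,u0:u1]
    P=np.stack([(u-K[0,2])/K[0,0]*d,(v-K[1,2])/K[1,1]*d,d],-1).reshape(-1,3)@T[:3,:3].T+T[:3,3]
    return P[(d>0).ravel()]
def frame(psi,t): # z axis leaning to azimuth psi; x horizontal-ish
    z=np.array([np.sin(t)*np.cos(psi),np.sin(t)*np.sin(psi),np.cos(t)])
    x=np.cross([0,0,1.],z);x/=np.linalg.norm(x)
    return np.stack([x,np.cross(z,x),z],1)
E
python3 - <<'E'
from h import *
best={}
C={"scene":cloud("scene",290,345,200,275),"side":cloud("side",310,375,205,275)}
def res(p,P,full=False):
    F=frame(p[2],np.pi/6+(p[3] if len(p)>3 else 0)); L=(P-[p[0],p[1],.175])@F
    r=np.hypot(L[:,0],L[:,1]); z=L[:,2]
    wall=np.hypot(r-.048,np.maximum(z,0)+np.minimum(z+.11,0))
    rim=np.hypot(z,np.maximum(r-.048,0)+np.minimum(r-.031,0))
    e=np.minimum(np.abs(wall),np.abs(rim))
    return np.minimum(e,.012)
C["both"]=np.vstack(list(C.values()))
for k,P in C.items():
    P=P[(P[:,2]>.07)&(P[:,2]<.22)]
    m=P[P[:,2]>.15]; m=np.median(m,0)
    s=min((least_squares(res,[m[0]+a,m[1]+b,ps],args=(P,),loss="soft_l1",f_scale=.002) for a in(-.02,.02) for b in(-.02,.02) for ps in (2.4,3.1,3.8)),key=lambda s:s.cost)
    print(k,len(P),s.x,np.degrees(s.x[2]),s.cost,np.median(res(s.x,P)))
    best[k]=s.x
np.save("pics/drum.npy",best["both"])
out=[]
for n in("scene","side"):
    p=best["both"];F=frame(p[2],np.pi/6);o=np.array([p[0],p[1],.175])
    z=np.load(f"pics/{n}0.npz");T=np.linalg.inv(z["T"]);K=z["K"]
    S=380;g=(np.arange(S)-S/2)/S*.12
    X,Y=np.meshgrid(g,-g);W=o+X[...,None]*F[:,0]+Y[...,None]*F[:,1]
    c=W@T[:3,:3].T+T[:3,3];u=c[...,0]/c[...,2]*K[0,0]+K[0,2];v=c[...,1]/c[...,2]*K[1,1]+K[1,2]
    I=cv2.remap(z["frame"][:,:,::-1],u.astype(np.float32),v.astype(np.float32),cv2.INTER_CUBIC)
    I=cv2.convertScaleAbs(I,alpha=1.2)
    for r in(.031,.040,.048):cv2.circle(I,(S//2,S//2),int(r/.12*S),(0,0,255),1)
    for a in range(0,360,30):
        q=np.radians(a);cv2.putText(I,str(a),(int(S/2+S*.46*np.cos(q))-12,int(S/2-S*.46*np.sin(q))),0,.4,(0,255,255),1)
    out.append(I)
cv2.imwrite("pics/rim0.png",np.hstack(out))
E
```

```text
scene 1807 [0.54122996 0.00914994 2.73655677] 156.79315315875652 0.010260662993044805 0.001977002634952862
side 2006 [0.54439964 0.00815095 2.79339961] 160.05000842319748 0.0076022192143315745 0.0017136725462338076
both 3813 [0.54289794 0.00883209 2.77245648] 158.8500552304038 0.018660937182978638 0.0019863159820785042
```

View pics/rim0.png

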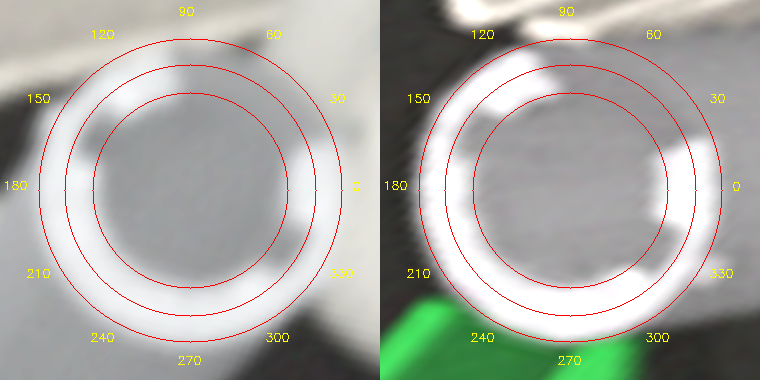

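The rim in the fitted frame (slant azimuth 159°) has notches at scene-panel (92,138) and (288,240), with a nub near 330° in the side panel. That puts the slot line at about -27°/153° in my frame, so the locked line lies in the lean plane. The moves only offer shifts and a spin about the tool's z, so I'll check the jog command's usage before planning the 30° lean.

There's no tilt command. The plan is to grasp the lid with the tool vertical, then get the 30° outward lean by driving the arm past its reach, at about the drum's lean azimuth, so the wrist has to tilt. First I'll move above the lid. The tool axes now are x = world +y, y = world +x, z down.

```bash
python3 -m jog '[{"claw":87,"dx":255,"dy":-225,"dz":0,"spin":52},{"claw":87,"dx":255,"dy":-225,"dz":0,"spin":52},{"claw":87,"dx":255,"dy":-225,"dz":0,"spin":52},{"claw":87,"dx":255,"dy":-225,"dz":0,"spin":52},{"claw":87,"dx":255,"dy":-225,"dz":0,"spin":52},{"claw":87,"dx":255,"dy":-225,"dz":0,"spin":52},{"claw":87,"dx":255,"dy":-225,"dz":0,"spin":52},{"claw":87,"dx":255,"dy":-225,"dz":0,"spin":52},{"claw":87,"dx":255,"dy":-225,"dz":0,"spin":52},{"claw":87,"dx":255,"dy":-225,"dz":85,"spin":52},{"claw":87,"dx":255,"dy":-225,"dz":85,"spin":52},{"claw":87,"dx":255,"dy":-225,"dz":85,"spin":52},{"claw":87,"dx":255,"dy":-225,"dz":85,"spin":52}]'
python3 - <<'E'
from bench import *
from h import *
s=get_state();d=get_image("wrist")
cv2.imwrite("pics/wrist1.png",d["frame"][:,:,::-1])
np.savez("pics/wrist1.npz",frame=d["frame"],depth=d["depth"],K=d["K"],M=d["mount"],p=s["position"],r=s["tool_rot"])
print(s["joint_positions"],s["position"],R.from_rotvec(s["tool_rot"]).as_matrix(),d["K"],d["mount"])
E
```

```text
time: 1.18
position: [0.4232, 0.2538, 0.1496]
tool_rot: [2.969, 1.023, -0.009]
ft_force: [0.4, 0.6, 0.9]
grip_width: 1.002
grip_force: 0.0
[-0.35384842  0.06867641 -0.24812098  1.92973956  0.01797692  1.15120919
 -1.51625752] [0.4232286  0.25377786 0.14955951] [[ 7.87907402e-01  6.15772697e-01 -5.09038275e-03]
 [ 6.15766077e-01 -7.87923441e-01 -2.96475370e-03]
 [-5.83644627e-03 -7.98533637e-04 -9.99982649e-01]] [[371.64829954   0.         324.33593059]
 [  0.         371.64829954 242.32787681]
 [  0.           0.           1.        ]] [[-2.02499268e-05 -9.62945160e-01 -2.69697271e-01  7.43196386e-02]
 [ 9.99999996e-01 -4.25842937e-05  7.69618943e-05 -5.34740470e-04]
 [-8.55949514e-05 -2.69697268e-01  9.62945157e-01 -1.48529569e-01]
 [ 0.00000000e+00  0.00000000e+00  0.00000000e+00  1.00000000e+00]]
```

View pics/wrist1.png

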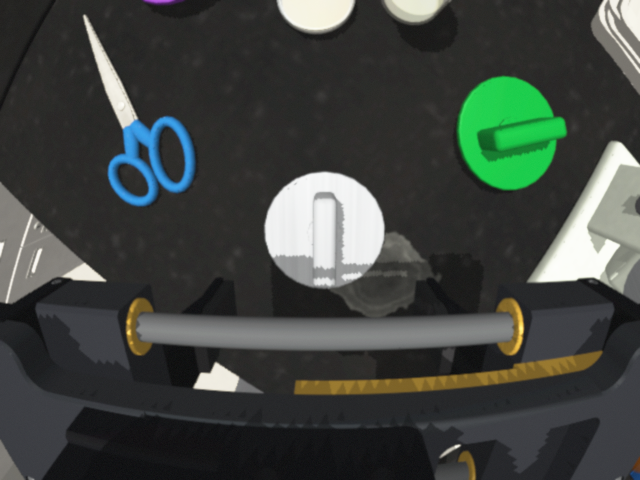

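The wrist view shows the steel lid at about (324,230), its bar running vertically from (324,192) to (324,285), nearly aligned with the tool's x. I'll measure it from the wrist depth.

```bash
cat >> h.py <<'E'
def wcloud(f,u0,u1,v0,v1):
    z=np.load(f);K=z["K"];v,u=np.mgrid[v0:v1,u0:u1];d=z["depth"][v0:v1,u0:u1]
    a=(u-K[0,2])/K[0,0];b=(v-K[1,2])/K[1,1];th=np.hypot(a,b);k=np.where(th>1e-6,np.tan(th)/np.maximum(th,1e-6),1)
    P=np.stack([a*k*d,b*k*d,d],-1).reshape(-1,3)@z["M"][:3,:3].T+z["M"][:3,3]
    Wd=P@R.from_rotvec(z["r"]).as_matrix().T+z["p"]
    ok=(d>0).ravel();return P[ok],Wd[ok],z["frame"][v0:v1,u0:u1].reshape(-1,3)[ok]
E
python3 - <<'E'
from h import *
P,W,c=wcloud("pics/wrist1.npz",255,395,165,295)
h=W[:,2];f=(h>.02)&(h<.03);b=h>.054
print(np.median(h[f]),cv2.minEnclosingCircle(W[f][:,:2].astype(np.float32)),np.median(h[b]))
print("bar world",cv2.minAreaRect(W[b][:,:2].astype(np.float32)))
print("bar tool mm",cv2.minAreaRect(1e3*P[b][:,:2].astype(np.float32)), P[b].min(0),P[b].max(0))
E
```

```text
0.02536962418100909 ((0.426872193813324, 0.25749140977859497), 0.046061739325523376) 0.05994392467455422
bar world ((0.4267030954360962, 0.2576625645160675), (0.06410059332847595, 0.016075897961854935), 37.494476318359375)
bar tool mm ((5.668155670166016, -0.8466720581054688), (64.10055541992188, 16.07529640197754), 0.5144174098968506) [-0.02637168 -0.00889022  0.08642314] [0.03767765 0.00728894 0.09516055]
```

Sizes match (bar 64.1 x 16.1 mm, flange radius 46 mm). The correction is dx 5.7, dy -0.8 and down 106. Descend and grip.

```bash
python3 -m jog '[{"claw":87,"dx":5.7,"dy":-0.8,"dz":40,"spin":0.5},{"claw":87,"dx":5.7,"dy":-0.8,"dz":80,"spin":0.5},{"claw":87,"dx":5.7,"dy":-0.8,"dz":106,"spin":0.5},{"claw":87,"dx":5.7,"dy":-0.8,"dz":106,"spin":0.5},{"claw":87,"dx":5.7,"dy":-0.8,"dz":106,"spin":0.5},{"claw":8,"dx":5.7,"dy":-0.8,"dz":106,"spin":0.5},{"claw":8,"dx":5.7,"dy":-0.8,"dz":106,"spin":0.5},{"claw":8,"dx":5.7,"dy":-0.8,"dz":106,"spin":0.5},{"claw":8,"dx":5.7,"dy":-0.8,"dz":106,"spin":0.5},{"claw":8,"dx":5.7,"dy":-0.8,"dz":106,"spin":0.5},{"claw":8,"dx":5.7,"dy":-0.8,"dz":106,"spin":0.5},{"claw":8,"dx":5.7,"dy":-0.8,"dz":106,"spin":0.5},{"claw":8,"dx":5.7,"dy":-0.8,"dz":106,"spin":0.5},{"claw":8,"dx":5.7,"dy":-0.8,"dz":106,"spin":0.5}]' 45
```

```text
time: 2.4
position: [0.429, 0.259, 0.0455]
tool_rot: [2.975, 1.01, -0.0]
ft_force: [-0.3, -0.5, -0.4]
grip_width: 0.404
grip_force: 0.0
```

```bash
python3 -m jog '[{"claw":8,"dx":-2,"dz":1.5},{"claw":8,"dx":-2,"dz":1.5},{"claw":8,"dx":-2,"dz":1.5},{"claw":8,"dx":-2,"dz":1.5},{"claw":8,"dx":-2,"dz":1.5},{"claw":8,"dx":-2,"dz":1.5},{"claw":8,"dx":-2,"dz":1.5},{"claw":8,"dx":-2,"dz":1.5},{"claw":8,"dx":-2,"dz":1.5},{"claw":8,"dx":-2,"dz":1.5},{"claw":8,"dx":-2,"dz":1.5},{"claw":8,"dx":-2,"dz":1.5}]' 45
python3 -m jog '[{"claw":8,"dz":-40},{"claw":8,"dz":-80},{"claw":8,"dz":-120},{"claw":8,"dz":-160},{"claw":8,"dz":-200},{"claw":8,"dz":-200},{"claw":8,"dz":-200}]' 45
python3 -c "
from bench import *
print(get_state()['joint_positions'])"
```

```text
[-0.36806415  0.20569535 -0.24746552  2.01289295  0.06254303  0.93018092
 -1.56424796]$[0]: bad value
$[0]: bad value
```

Every row needs all the keys.

```bash
python3 -m jog '[{"claw":8,"dx":-2,"dy":0,"dz":1.5,"spin":0},{"claw":8,"dx":-2,"dy":0,"dz":1.5,"spin":0},{"claw":8,"dx":-2,"dy":0,"dz":1.5,"spin":0},{"claw":8,"dx":-2,"dy":0,"dz":1.5,"spin":0},{"claw":8,"dx":-2,"dy":0,"dz":1.5,"spin":0},{"claw":8,"dx":-2,"dy":0,"dz":1.5,"spin":0},{"claw":8,"dx":-2,"dy":0,"dz":1.5,"spin":0},{"claw":8,"dx":-2,"dy":0,"dz":1.5,"spin":0},{"claw":8,"dx":-2,"dy":0,"dz":1.5,"spin":0},{"claw":8,"dx":-2,"dy":0,"dz":1.5,"spin":0}]' 45
python3 -m jog '[{"claw":8,"dx":0,"dy":0,"dz":-40,"spin":0},{"claw":8,"dx":0,"dy":0,"dz":-80,"spin":0},{"claw":8,"dx":0,"dy":0,"dz":-120,"spin":0},{"claw":8,"dx":0,"dy":0,"dz":-160,"spin":0},{"claw":8,"dx":0,"dy":0,"dz":-200,"spin":0},{"claw":8,"dx":0,"dy":0,"dz":-240,"spin":0},{"claw":8,"dx":0,"dy":0,"dz":-240,"spin":0}]' 45
python3 -c "
from bench import *
print(get_state()['joint_positions'])"
```

```text
time: 3.23
position: [0.4272, 0.2579, 0.0438]
tool_rot: [2.975, 1.01, -0.001]
ft_force: [-1.0, -0.1, -4.1]
grip_width: 0.184
grip_force: 45.0
time: 3.82
position: [0.4306, 0.2603, 0.2931]
tool_rot: [-2.972, -1.009, -0.023]
ft_force: [1.8, 0.4, -1.9]
grip_width: 0.182
grip_force: 45.0
[-0.34785976 -0.01631424 -0.24550279  1.72255951 -0.00279828  1.41971884
 -1.50901641]
```

Lid gripped (16 mm opening) and lifted. Before going up, a check of the free space around the shelf.

```bash
python3 - <<'E'
from h import *
P=np.vstack([cloud("side",410,640,0,480),cloud("scene",0,250,0,480)])
for z0 in np.arange(.25,1.0,.1):
    m=(P[:,2]>z0)&(P[:,2]<z0+.1)&(abs(P[:,1])<.7)&(P[:,0]<1.6)
    print(round(z0,2),m.sum(),np.percentile(P[m,0],[0,2,10]).round(2) if m.sum() else "", P[m][np.argmin(P[m,0])].round(2) if m.sum() else "")
E
```

```text
0.25 14232 [0.73 0.78 0.9 ] [ 0.73 -0.04  0.34]
0.35 15077 [0.93 0.94 0.94] [0.93 0.06 0.42]
0.45 5869 [0.93 0.94 0.94] [0.93 0.52 0.52]
0.55 2510 [0.69 0.93 0.94] [ 0.69 -0.04  0.6 ]
0.65 0  
0.75 0  
0.85 0  
0.95 0
```

```bash
python3 -m jog '[{"claw":8,"dx":0,"dy":0,"dz":-40,"spin":0},{"claw":8,"dx":-168,"dy":490,"dz":-200,"spin":0},{"claw":8,"dx":-168,"dy":490,"dz":-200,"spin":0},{"claw":8,"dx":-168,"dy":490,"dz":-200,"spin":0},{"claw":8,"dx":-168,"dy":490,"dz":-200,"spin":0},{"claw":8,"dx":-168,"dy":490,"dz":-200,"spin":0},{"claw":8,"dx":-168,"dy":490,"dz":-200,"spin":0},{"claw":8,"dx":-168,"dy":490,"dz":-200,"spin":0},{"claw":8,"dx":-168,"dy":490,"dz":-200,"spin":0},{"claw":8,"dx":-168,"dy":490,"dz":-200,"spin":0},{"claw":8,"dx":-168,"dy":490,"dz":-200,"spin":0},{"claw":8,"dx":-168,"dy":490,"dz":-200,"spin":0},{"claw":8,"dx":-168,"dy":490,"dz":-200,"spin":0},{"claw":8,"dx":-168,"dy":490,"dz":-200,"spin":0},{"claw":8,"dx":-168,"dy":490,"dz":-200,"spin":0},{"claw":8,"dx":-168,"dy":490,"dz":-200,"spin":0}]'
python3 -c "
from bench import *
print(get_state()['joint_positions'])"
```

```text
time: 5.15
position: [0.5928, -0.2363, 0.4817]
tool_rot: [-2.977, -1.002, 0.005]
ft_force: [-0.1, 1.0, -4.0]
grip_width: 0.182
grip_force: 45.0
[ 0.17219191  0.31791759  0.24773113  0.98120242 -0.07787165  1.85332609
 -0.53503101]
```

The shelf begins at x = 0.93, so there is room. Now I'll drive up past the reach and see how the orientation gives.

```bash
python3 -m jog '[{"claw":8,"dx":0,"dy":0,"dz":-150,"spin":0},{"claw":8,"dx":0,"dy":0,"dz":-150,"spin":0},{"claw":8,"dx":0,"dy":0,"dz":-150,"spin":0},{"claw":8,"dx":0,"dy":0,"dz":-150,"spin":0},{"claw":8,"dx":0,"dy":0,"dz":-150,"spin":0},{"claw":8,"dx":0,"dy":0,"dz":-150,"spin":0}]'
python3 -c "
from bench import *
from h import *
s=get_state();print(s['joint_positions']);print(R.from_rotvec(s['tool_rot']).as_matrix().round(3))"
```

```text
time: 5.65
position: [0.5787, -0.227, 0.5963]
tool_rot: [2.942, 1.001, 0.063]
ft_force: [-1.1, 0.6, -3.2]
grip_width: 0.182
grip_force: 45.0
[ 0.21494794  0.35233773  0.21402275  0.69026499 -0.08608968  2.05251467
 -0.54286285]
[[ 0.792  0.609  0.049]
 [ 0.61  -0.792 -0.018]
 [ 0.028  0.044 -0.999]]
```

It works: j6 sits at its limit and the tool's z begins to lean out at azimuth -20°, as wanted. Continue up.

```bash
python3 -m jog '[{"claw":8,"dx":0,"dy":0,"dz":-100,"spin":0},{"claw":8,"dx":0,"dy":0,"dz":-100,"spin":0},{"claw":8,"dx":0,"dy":0,"dz":-100,"spin":0},{"claw":8,"dx":0,"dy":0,"dz":-100,"spin":0},{"claw":8,"dx":0,"dy":0,"dz":-100,"spin":0},{"claw":8,"dx":0,"dy":0,"dz":-100,"spin":0}]'
cat > st.py <<'E'
from bench import *
from h import *
s=get_state();M=R.from_rotvec(s['tool_rot']).as_matrix();print(np.round(s['joint_positions'],3));print(M.round(3))
print("tilt",np.degrees(np.arccos(-M[2,2])).round(1),"az",np.degrees(np.arctan2(M[1,2],M[0,2])).round(1))
E
python3 st.py
```

```text
time: 6.15
position: [0.5571, -0.219, 0.6294]
tool_rot: [2.909, 0.988, 0.123]
ft_force: [0.7, 0.3, -2.5]
grip_width: 0.179
grip_force: 45.0
[ 0.183  0.291  0.247  0.701 -0.084  2.052 -0.543]
[[ 0.791  0.605  0.097]
 [ 0.61  -0.792 -0.038]
 [ 0.054  0.089 -0.995]]
tilt 6.0 az -21.4
```

The tilt persists and grows. A stronger pull, up and outward.

```bash
python3 -m jog '[{"claw":8,"dx":80,"dy":130,"dz":-400,"spin":0},{"claw":8,"dx":80,"dy":130,"dz":-400,"spin":0},{"claw":8,"dx":80,"dy":130,"dz":-400,"spin":0},{"claw":8,"dx":80,"dy":130,"dz":-400,"spin":0},{"claw":8,"dx":80,"dy":130,"dz":-400,"spin":0},{"claw":8,"dx":80,"dy":130,"dz":-400,"spin":0},{"claw":8,"dx":80,"dy":130,"dz":-400,"spin":0},{"claw":8,"dx":80,"dy":130,"dz":-400,"spin":0}]'
python3 st.py
```

```text
time: 6.82
position: [0.5583, -0.2188, 0.6551]
tool_rot: [2.873, 0.975, 0.184]
ft_force: [0.6, 0.6, -4.2]
grip_width: 0.182
grip_force: 45.0
[ 0.179  0.287  0.256  0.651 -0.089  2.053 -0.544]
[[ 0.787  0.599  0.147]
 [ 0.611 -0.789 -0.057]
 [ 0.081  0.135 -0.988]]
tilt 9.1 az -21.4
```

Each call yields about 3°. I'll repeat it in short calls.

```bash

python3 -m jog '[{"claw":8,"dx":26,"dy":42,"dz":-100,"spin":0},{"claw":8,"dx":26,"dy":42,"dz":-100,"spin":0},{"claw":8,"dx":26,"dy":42,"dz":-100,"spin":0},{"claw":8,"dx":26,"dy":42,"dz":-100,"spin":0}]' | head -2
python3 st.py
python3 -m jog '[{"claw":8,"dx":52,"dy":85,"dz":-100,"spin":0},{"claw":8,"dx":52,"dy":85,"dz":-100,"spin":0},{"claw":8,"dx":52,"dy":85,"dz":-100,"spin":0},{"claw":8,"dx":52,"dy":85,"dz":-100,"spin":0}]' | head -2
python3 st.py
python3 -m jog '[{"claw":8,"dx":52,"dy":85,"dz":-100,"spin":0},{"claw":8,"dx":52,"dy":85,"dz":-100,"spin":0},{"claw":8,"dx":52,"dy":85,"dz":-100,"spin":0},{"claw":8,"dx":52,"dy":85,"dz":-100,"spin":0}]' | head -2
python3 st.py
```

```text
time: 7.15
position: [0.5652, -0.2211, 0.6783]
[ 0.187  0.3    0.258  0.585 -0.097  2.053 -0.545]
[[ 0.783  0.591  0.195]
 [ 0.613 -0.786 -0.077]
 [ 0.108  0.18  -0.978]]
tilt 12.1 az -21.4
time: 7.48
position: [0.5949, -0.2322, 0.6895]
[ 0.22   0.371  0.249  0.466 -0.12   2.053 -0.546]
[[ 0.777  0.582  0.238]
 [ 0.615 -0.783 -0.093]
 [ 0.132  0.219 -0.967]]
tilt 14.8 az -21.4
time: 7.82
position: [0.6133, -0.2391, 0.7037]
[ 0.236  0.419  0.262  0.37  -0.149  2.053 -0.546]
[[ 0.771  0.571  0.281]
 [ 0.617 -0.779 -0.11 ]
 [ 0.156  0.258 -0.953]]
tilt 17.6 az -21.4
```

```bash

python3 -m jog '[{"claw":8,"dx":26,"dy":42,"dz":-100,"spin":0},{"claw":8,"dx":26,"dy":42,"dz":-100,"spin":0},{"claw":8,"dx":26,"dy":42,"dz":-100,"spin":0},{"claw":8,"dx":26,"dy":42,"dz":-100,"spin":0}]' | head -2
python3 st.py
python3 -m jog '[{"claw":8,"dx":26,"dy":42,"dz":-100,"spin":0},{"claw":8,"dx":26,"dy":42,"dz":-100,"spin":0},{"claw":8,"dx":26,"dy":42,"dz":-100,"spin":0},{"claw":8,"dx":26,"dy":42,"dz":-100,"spin":0}]' | head -2
python3 st.py
python3 -m jog '[{"claw":8,"dx":26,"dy":42,"dz":-100,"spin":0},{"claw":8,"dx":26,"dy":42,"dz":-100,"spin":0},{"claw":8,"dx":26,"dy":42,"dz":-100,"spin":0},{"claw":8,"dx":26,"dy":42,"dz":-100,"spin":0}]' | head -2
python3 st.py
```

```text
time: 8.15
position: [0.5982, -0.2328, 0.7345]
[ 0.226  0.386  0.28   0.35  -0.155  2.053 -0.547]
[[ 0.763  0.558  0.327]
 [ 0.621 -0.773 -0.128]
 [ 0.182  0.301 -0.936]]
tilt 20.6 az -21.3
time: 8.48
position: [0.5834, -0.2265, 0.7608]
[ 0.213  0.356  0.298  0.336 -0.161  2.053 -0.547]
[[ 0.754  0.545  0.367]
 [ 0.624 -0.768 -0.143]
 [ 0.204  0.337 -0.919]]
tilt 23.2 az -21.3
time: 8.82
position: [0.5662, -0.2195, 0.7872]
[ 0.197  0.322  0.32   0.324 -0.165  2.053 -0.548]
[[ 0.745  0.529  0.406]
 [ 0.628 -0.762 -0.158]
 [ 0.225  0.373 -0.9  ]]
tilt 25.8 az -21.3
```

```bash

python3 -m jog '[{"claw":8,"dx":26,"dy":42,"dz":-100,"spin":0},{"claw":8,"dx":26,"dy":42,"dz":-100,"spin":0},{"claw":8,"dx":26,"dy":42,"dz":-100,"spin":0},{"claw":8,"dx":26,"dy":42,"dz":-100,"spin":0}]' | head -2
python3 st.py
python3 -m jog '[{"claw":8,"dx":8,"dy":14,"dz":-20,"spin":0},{"claw":8,"dx":8,"dy":14,"dz":-20,"spin":0}]' | head -2
python3 st.py
```

```text
time: 9.15
position: [0.5468, -0.2117, 0.8133]
[ 0.176  0.286  0.345  0.315 -0.169  2.053 -0.549]
[[ 0.735  0.512  0.444]
 [ 0.632 -0.756 -0.173]
 [ 0.247  0.408 -0.879]]
tilt 28.5 az -21.3
time: 9.32
position: [0.5476, -0.2122, 0.821]
[ 0.182  0.293  0.355  0.29  -0.183  2.052 -0.548]
[[ 0.73   0.505  0.46 ]
 [ 0.634 -0.753 -0.179]
 [ 0.256  0.422 -0.87 ]]
tilt 29.6 az -21.3
```

The tool now leans 29.6° at azimuth -21.3°, against the fitted drum axis at 30° and -21.2°. Next I'll work out a half-turned look pose, where the wrist camera can see the rim past the lid.

```bash
cat > plan.py <<'E'
from bench import *
from h import *
import sys
# args: standoff of lid origin from rim face (mm), tool-x/y offset of TCP (mm, along final tool x), slot flag angle deg in frame, flip
def goal(o,psi,t,standoff,ang,flip,ox=0,oy=0,lead=.0435):
    F=frame(psi,t);a=np.radians(ang);x=F[:,0]*np.cos(a)+F[:,1]*np.sin(a);x*=flip
    z=-F[:,2];M=np.stack([x,np.cross(z,x),z],1)
    return o+F[:,2]*(standoff+lead)+M[:,0]*ox+M[:,1]*oy,M
def moves(p,M):
    s=get_state();T=R.from_rotvec(s['tool_rot']).as_matrix()
    d=T.T@(p-s['position']);e=R.from_matrix(T.T@M).as_rotvec()
    print("move mm",(d*1e3).round(1),"rot err deg (tool xyz)",np.degrees(e).round(2),"target",p.round(4))
E
python3 - <<'E'
from plan import *
q=np.load("pics/drum.npy");o=np.array([q[0],q[1],.175])
for ang in(-27.5,152.5):
  for fl in(1,):
    print(ang);moves(*goal(o,q[2],np.pi/6,.06,ang,fl,-.09))
E
```

```text
-27.5
move mm [  60.7 -448.   416.3] rot err deg (tool xyz) [  0.41   0.54 176.19] target [0.557  0.089  0.2854]
152.5
move mm [-118.9 -436.   417.1] rot err deg (tool xyz) [-0.35  0.27 -3.81] target [ 0.4323 -0.034   0.2439]
```

```bash

python3 -m jog '[{"claw":8,"dx":60,"dy":-448,"dz":416,"spin":-130},{"claw":8,"dx":60,"dy":-448,"dz":416,"spin":-130},{"claw":8,"dx":60,"dy":-448,"dz":416,"spin":-130},{"claw":8,"dx":60,"dy":-448,"dz":416,"spin":-130},{"claw":8,"dx":60,"dy":-448,"dz":416,"spin":-130},{"claw":8,"dx":60,"dy":-448,"dz":416,"spin":-130},{"claw":8,"dx":60,"dy":-448,"dz":416,"spin":-130},{"claw":8,"dx":60,"dy":-448,"dz":416,"spin":-130},{"claw":8,"dx":60,"dy":-448,"dz":416,"spin":-130},{"claw":8,"dx":60,"dy":-448,"dz":416,"spin":-130},{"claw":8,"dx":60,"dy":-448,"dz":416,"spin":-130},{"claw":8,"dx":60,"dy":-448,"dz":416,"spin":-130},{"claw":8,"dx":60,"dy":-448,"dz":416,"spin":-130},{"claw":8,"dx":60,"dy":-448,"dz":416,"spin":-130},{"claw":8,"dx":60,"dy":-448,"dz":416,"spin":-130},{"claw":8,"dx":60,"dy":-448,"dz":416,"spin":-130},{"claw":8,"dx":60,"dy":-448,"dz":416,"spin":-130},{"claw":8,"dx":60,"dy":-448,"dz":416,"spin":-130},{"claw":8,"dx":60,"dy":-448,"dz":416,"spin":-130}]'
python3 st.py
python3 - <<'E'
from plan import *
q=np.load("pics/drum.npy");o=np.array([q[0],q[1],.175])
moves(*goal(o,q[2],np.pi/6,.06,-27.5,1,-.09))
E
```

```text
time: 10.9
position: [0.5548, 0.0892, 0.2822]
tool_rot: [0.278, 2.629, -0.183]
ft_force: [1.3, 0.2, -3.4]
grip_width: 0.18
grip_force: 45.0
[-0.478 -0.169  0.041  1.974  0.439  1.014  0.749]
[[-0.861  0.229  0.455]
 [ 0.164  0.97  -0.178]
 [-0.482 -0.079 -0.873]]
tilt 29.2 az -21.4
move mm [-3.5  0.  -1.7] rot err deg (tool xyz) [  0.35  -0.71 -53.41] target [0.557  0.089  0.2854]
```

```bash

python3 -m jog '[{"claw":8,"dx":-3,"dy":0,"dz":-2,"spin":-53.4},{"claw":8,"dx":-3,"dy":0,"dz":-2,"spin":-53.4},{"claw":8,"dx":-3,"dy":0,"dz":-2,"spin":-53.4},{"claw":8,"dx":-3,"dy":0,"dz":-2,"spin":-53.4},{"claw":8,"dx":-3,"dy":0,"dz":-2,"spin":-53.4},{"claw":8,"dx":-3,"dy":0,"dz":-2,"spin":-53.4},{"claw":8,"dx":-3,"dy":0,"dz":-2,"spin":-53.4},{"claw":8,"dx":-3,"dy":0,"dz":-2,"spin":-53.4},{"claw":8,"dx":-3,"dy":0,"dz":-2,"spin":-53.4},{"claw":8,"dx":-3,"dy":0,"dz":-2,"spin":-53.4}]'
python3 st.py
python3 - <<'E'
from bench import *
from h import *
s=get_state();d=get_image("wrist")
cv2.imwrite("pics/wrist2.png",d["frame"][:,:,::-1])
np.savez("pics/wrist2.npz",frame=d["frame"],depth=d["depth"],K=d["K"],M=d["mount"],p=s["position"],r=s["tool_rot"])
E
```

```text
time: 11.73
position: [0.5568, 0.0888, 0.2867]
tool_rot: [-0.948, 2.55, -0.474]
ft_force: [0.0, 0.3, -2.5]
grip_width: 0.181
grip_force: 45.0
[-0.558 -0.173  0.114  1.968  0.453  1.025  1.665]
[[-0.701 -0.548  0.456]
 [-0.675  0.716 -0.178]
 [-0.229 -0.433 -0.872]]
tilt 29.3 az -21.3
```

View pics/wrist2.png

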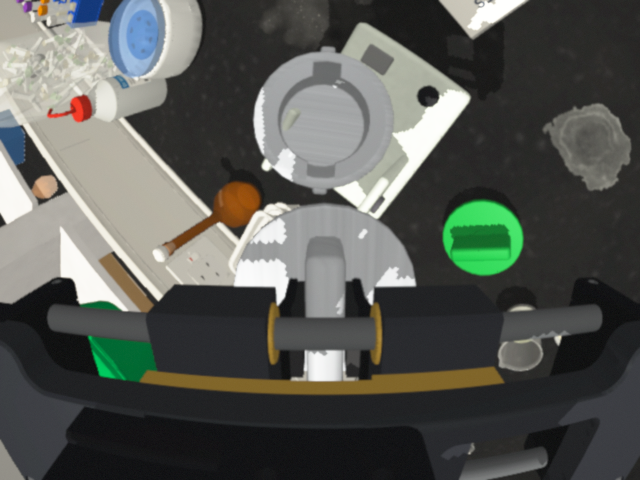

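The wrist view shows the whole rim: slots at (327,70) and (318,173), nubs at (328,50) and (319,190). The lid's bar is vertical at column 324, nearly on the slot line. I'll fit the rim and lid in the tool frame.

```bash
cat > rim.py <<'E'
from h import *
def fit(f):
    P,W,c=wcloud(f,245,400,45,200)
    # seed: centre near rim height
    P=P[(abs(P[:,2]-.1035)<.03)]
    rng=np.random.default_rng(0);best=0
    for _ in range(600):
        a,b,d=P[rng.choice(len(P),3,False)];n=np.cross(b-a,d-a);L=np.linalg.norm(n)
        if L<1e-5: continue
        n/=L
        if abs(n[2])<.9: continue
        k=abs((P-a)@n)<.001
        if k.sum()>best: best=k.sum();m=k
    for _ in range(4):
        Q=P[m];c=Q.mean(0);n=np.linalg.svd(Q-c,full_matrices=False)[2][2];n*=-np.sign(n[2]);m=abs((P-c)@n)<.0015
    n=n  # points out of drum (tool -z)
    x=np.array([1,0,0.])-n*n[0];x/=np.linalg.norm(x);y=np.cross(n,x)
    Q=P[m]-c;uv=np.stack([Q@x,Q@y],1)
    def e(p):
        r=np.hypot(*(uv-p[:2]).T);return np.minimum(np.maximum(r-p[2],0)+np.maximum(.031-r,0),.003)
    # robust outer circle: per-angle max radius
    cen=uv.mean(0)
    for _ in range(6):
        d=uv-cen;r=np.hypot(*d.T);a=np.degrees(np.arctan2(d[:,1],d[:,0]))
        E=[uv[(a//6==k)&(r<.0505)][np.argmax(r[(a//6==k)&(r<.0505)])] for k in range(-30,30) if ((a//6==k)&(r<.0505)).sum()>3]
        E=np.array(E);s=least_squares(lambda p:np.hypot(*(E-p[:2]).T)-p[2],[*cen,.048],loss="soft_l1",f_scale=.0005);cen=s.x[:2]
    # slots: all points, below plane, annulus 33..39
    D=P-c;h=D@n;v=np.stack([D@x,D@y],1)-cen;r=np.hypot(*v.T);ang=np.degrees(np.arctan2(v[:,1],v[:,0]))
    k=(r>.033)&(r<.039)
    low=k&(h<-.003)
    dbl=np.degrees(np.angle(np.mean(np.exp(2j*np.radians(ang[k&(abs(h)<.0015)])))))/2
    o=c+x*cen[0]+y*cen[1]
    print("rim n",n.round(4),"tilt deg",np.degrees(np.arccos(-n[2])).round(2),"centre tool mm",(o*1e3).round(2),"R",s.x[2],"resid",np.std(Q@n),"slot(deg from tool x, about n)",(dbl+90)%180, np.sort(np.bincount(((ang[low]+180)//10).astype(int),minlength=36)).sum())
    print({int(10*i-180):int(q) for i,q in enumerate(np.bincount(((ang[k&(abs(h)<.0015)]+180)//10).astype(int),minlength=36))})
    return o,n,x,y,dbl
E
python3 - <<'E'
from rim import *
f="pics/wrist2.npz";o,n,x,y,dbl=fit(f)
z=np.load(f);M=R.from_rotvec(z["r"]).as_matrix()
print("world centre",(M@o+z["p"]).round(4),"world axis",(M@n).round(4))
P,W,c=wcloud(f,230,420,205,300)
fl=P[abs(P[:,2]-.0185)<.006]
q=fl.mean(0);
for _ in range(4):
    fl2=fl[abs((fl-q)@ (np.linalg.svd(fl-q,full_matrices=False)[2][2]))<.002];fl=fl2;q=fl.mean(0)
nn=np.linalg.svd(fl-q,full_matrices=False)[2][2];nn*=-np.sign(nn[2])
print("lid n",nn.round(4),len(fl),"z at axis",q[2]-(nn[:2]@(-q[:2]))/nn[2])
b=P[(P[:,2]<.0)&(P[:,2]>-.03)&(abs(P[:,1])<.03)]
g=P[(abs(P[:,2]+.0165)<.004)&(abs(P[:,1])<.012)]
print("bar top",len(g),g.mean(0),cv2.minAreaRect(1e3*g[:,:2].astype(np.float32)))
ed=fl[:,:2];r=least_squares(lambda p:np.minimum(0,0)+np.array([max(np.hypot(*(e-p)) for e in ed)-.046]),[0,0]).x
E
```

```text
rim n [-0.0061  0.0169 -0.9998] tilt deg 1.03 centre tool mm [ 88.02  -0.32 104.74] R 0.047530660027005754 resid 0.0006581300547991819 slot(deg from tool x, about n) 177.35343836259744 11
{-180: 0, -170: 61, -160: 76, -150: 78, -140: 77, -130: 78, -120: 77, -110: 74, -100: 81, -90: 72, -80: 77, -70: 74, -60: 76, -50: 73, -40: 79, -30: 77, -20: 13, -10: 0, 0: 0, 10: 61, 20: 74, 30: 73, 40: 79, 50: 73, 60: 76, 70: 79, 80: 72, 90: 77, 100: 79, 110: 79, 120: 80, 130: 76, 140: 76, 150: 80, 160: 11, 170: 0}
world centre [0.543  0.0105 0.1754] world axis [-0.4612  0.1942  0.8658]
lid n [ 0.0055  0.0035 -1.    ] 9604 z at axis 0.018406603000128217
bar top 1759 [ 0.02198934  0.00047811 -0.01575494] ((21.300533294677734, 0.5076313018798828), (15.846490859985352, 18.7244930267334), 89.95552062988281)
```

All sizes check (R 47.5 mm, mouth height 175.4 mm, tilt mismatch about 1°). The slot needs about +3° of spin. The lid origin sits at tool (-0.8, 0.1, 43.4) and the rim centre at (88.0, -0.3, 104.7). Go to a 12 mm standoff on the axis.

```bash

python3 -m jog '[{"claw":8,"dx":30,"dy":-0.2,"dz":16,"spin":3},{"claw":8,"dx":60,"dy":-0.2,"dz":32,"spin":3},{"claw":8,"dx":88.7,"dy":-0.2,"dz":49,"spin":3},{"claw":8,"dx":88.7,"dy":-0.2,"dz":49,"spin":3},{"claw":8,"dx":88.7,"dy":-0.2,"dz":49,"spin":3},{"claw":8,"dx":88.7,"dy":-0.2,"dz":49,"spin":3},{"claw":8,"dx":88.7,"dy":-0.2,"dz":49,"spin":3}]'
cat > rel.py <<'E'
from plan import *
z=np.load("pics/wrist2.npz");M=R.from_rotvec(z["r"]).as_matrix()
O=M@np.array([.08802,-.00032,.10474])+z["p"];N=M@np.array([-.0061,.0169,-.9998])
L=np.array([-.0008,.0001,.0434])
S=M@R.from_rotvec([0,0,np.radians(3)]).as_matrix()
def rel():
    s=get_state();T=R.from_rotvec(s['tool_rot']).as_matrix();l=T@L+s['position']
    h=(l-O)@N;e=T.T@(O+N*h-l)
    print("t",round(s['time'],2),"lid h mm",round(h*1e3,1),"to axis (tool mm)",(e*1e3).round(1),"spin from slot",np.degrees(R.from_matrix(S.T@T).as_rotvec()).round(2),"F tool",(T.T@s['ft_force']).round(1),"j",np.round(s['joint_positions'],2))
rel()
E
python3 rel.py
```

```text
time: 12.37
position: [0.5185, 0.0209, 0.226]
tool_rot: [-0.881, 2.564, -0.459]
ft_force: [0.5, 0.4, -3.3]
grip_width: 0.178
grip_force: 45.0
t 12.37 lid h mm 13.8 to axis (tool mm) [2.4 1.3 0. ] spin from slot [ 0.09 -0.2  -0.09] F tool [0.2 1.5 3.1] j [-0.49 -0.27  0.16  2.17  0.48  0.89  1.67]
```

```bash

python3 -m jog '[{"claw":8,"dx":2,"dy":1,"dz":0,"spin":0},{"claw":8,"dx":2,"dy":1,"dz":0,"spin":0},{"claw":8,"dx":2,"dy":1,"dz":0,"spin":0},{"claw":8,"dx":2,"dy":1,"dz":0,"spin":0}]' | head -2
python3 rel.py
```

```text
time: 12.7
position: [0.5157, 0.0197, 0.2239]
t 12.7 lid h mm 13.0 to axis (tool mm) [-1.1 -0.2  0. ] spin from slot [ 0.06 -0.07 -0.13] F tool [1.5 1.3 2.4] j [-0.49 -0.28  0.16  2.18  0.48  0.89  1.67]
```

```bash

python3 -m jog '[{"claw":8,"dx":-1,"dy":0,"dz":4,"spin":0},{"claw":8,"dx":-1,"dy":0,"dz":8,"spin":0},{"claw":8,"dx":-1,"dy":0,"dz":12,"spin":0},{"claw":8,"dx":-1,"dy":0,"dz":15,"spin":0},{"claw":8,"dx":-1,"dy":0,"dz":18,"spin":0},{"claw":8,"dx":-1,"dy":0,"dz":18,"spin":0},{"claw":8,"dx":-1,"dy":0,"dz":18,"spin":0}]' | head -2
python3 rel.py
```

```text
time: 13.28
position: [0.5243, 0.0166, 0.2079]
t 13.28 lid h mm -5.4 to axis (tool mm) [-0.7 -0.6 -0. ] spin from slot [ 0.04 -0.01 -0.12] F tool [0.2 1.5 3.4] j [-0.48 -0.24  0.17  2.18  0.48  0.84  1.66]
```

The lugs have entered freely. On down to the flange stop.

```bash

python3 -m jog '[{"claw":8,"dx":-0.5,"dy":-0.4,"dz":3,"spin":0},{"claw":8,"dx":-0.5,"dy":-0.4,"dz":6,"spin":0},{"claw":8,"dx":-0.5,"dy":-0.4,"dz":9,"spin":0},{"claw":8,"dx":-0.5,"dy":-0.4,"dz":11,"spin":0},{"claw":8,"dx":-0.5,"dy":-0.4,"dz":13,"spin":0},{"claw":8,"dx":-0.5,"dy":-0.4,"dz":13,"spin":0},{"claw":8,"dx":-0.5,"dy":-0.4,"dz":13,"spin":0},{"claw":8,"dx":-0.5,"dy":-0.4,"dz":13,"spin":0}]' | head -2
python3 rel.py
```

```text
time: 13.95
position: [0.5307, 0.0147, 0.1977]
t 13.95 lid h mm -17.6 to axis (tool mm) [ 0.2 -0.4 -0. ] spin from slot [ 0.05 -0.02 -0.11] F tool [ 3.   2.3 -4. ] j [-0.48 -0.22  0.18  2.19  0.49  0.82  1.66]
```

Home at h = -17.6 mm with light contact. A brief push, then the clockwise twist (+spin).

```bash

python3 -m jog '[{"claw":8,"dx":0,"dy":0,"dz":1,"spin":0},{"claw":8,"dx":0,"dy":0,"dz":1,"spin":0},{"claw":8,"dx":0,"dy":0,"dz":1,"spin":0},{"claw":8,"dx":0,"dy":0,"dz":1,"spin":0}]' | head -2
python3 rel.py
python3 -m jog '[{"claw":8,"dx":0,"dy":0,"dz":-0.7,"spin":3},{"claw":8,"dx":0,"dy":0,"dz":-0.7,"spin":7},{"claw":8,"dx":0,"dy":0,"dz":-0.7,"spin":12},{"claw":8,"dx":0,"dy":0,"dz":-0.7,"spin":17},{"claw":8,"dx":0,"dy":0,"dz":-0.7,"spin":22},{"claw":8,"dx":0,"dy":0,"dz":-0.7,"spin":25},{"claw":8,"dx":0,"dy":0,"dz":-0.7,"spin":25}]' | head -4
python3 rel.py
```

```text
time: 14.28
position: [0.5309, 0.0147, 0.1975]
t 14.28 lid h mm -17.9 to axis (tool mm) [ 0.3 -0.4 -0. ] spin from slot [ 0.04 -0.02 -0.1 ] F tool [  4.9   3.5 -13.5] j [-0.48 -0.22  0.18  2.19  0.49  0.81  1.66]
time: 14.87
position: [0.5315, 0.0155, 0.1979]
tool_rot: [-0.3, 2.65, -0.324]
ft_force: [-4.8, 3.9, 2.3]
t 14.87 lid h mm -17.6 to axis (tool mm) [ 1.3 -0.8 -0. ] spin from slot [ 2.000e-02 -1.700e-01  2.492e+01] F tool [ 2.3  3.8 -4.9] j [-0.42 -0.22  0.13  2.18  0.47  0.81  1.24]
```

Turning freely; forces are small. Continue towards the stop.

```bash

python3 -m jog '[{"claw":8,"dx":0.5,"dy":-0.4,"dz":-0.2,"spin":5},{"claw":8,"dx":0.5,"dy":-0.4,"dz":-0.2,"spin":10},{"claw":8,"dx":0.5,"dy":-0.4,"dz":-0.2,"spin":15},{"claw":8,"dx":0.5,"dy":-0.4,"dz":-0.2,"spin":20},{"claw":8,"dx":0.5,"dy":-0.4,"dz":-0.2,"spin":25},{"claw":8,"dx":0.5,"dy":-0.4,"dz":-0.2,"spin":29},{"claw":8,"dx":0.5,"dy":-0.4,"dz":-0.2,"spin":33},{"claw":8,"dx":0.5,"dy":-0.4,"dz":-0.2,"spin":34},{"claw":8,"dx":0.5,"dy":-0.4,"dz":-0.2,"spin":34}]' | head -4
python3 rel.py; python3 -c "
from bench import *
from h import *
s=get_state();print(R.from_rotvec(s['tool_rot']).as_matrix().T@s['torque'])"
```

```text
time: 15.62
position: [0.5316, 0.0146, 0.1982]
tool_rot: [0.479, 2.588, -0.128]
ft_force: [-0.2, 2.4, 2.0]
t 15.62 lid h mm -17.6 to axis (tool mm) [ 1.3 -0.   0. ] spin from slot [-0.   -0.23 58.77] F tool [-0.1  2.2 -2.3] j [-0.35 -0.21  0.07  2.18  0.45  0.8   0.66]
[-0.29373415  0.65054402 -0.02062377]
```

```bash

python3 -m jog '[{"claw":8,"dx":0.5,"dy":0,"dz":0,"spin":1.5},{"claw":8,"dx":0.5,"dy":0,"dz":0,"spin":3},{"claw":8,"dx":0.5,"dy":0,"dz":0,"spin":4},{"claw":8,"dx":0.5,"dy":0,"dz":0,"spin":4}]' | head -4
python3 rel.py; python3 -c "
from bench import *
from h import *
s=get_state();print(R.from_rotvec(s['tool_rot']).as_matrix().T@s['torque'])"
```

```text
time: 15.95
position: [0.5311, 0.0144, 0.1979]
tool_rot: [0.569, 2.568, -0.105]
ft_force: [0.4, 1.4, 2.9]
t 15.95 lid h mm -17.7 to axis (tool mm) [0.9 0.3 0. ] spin from slot [ 2.000e-02 -2.200e-01  6.278e+01] F tool [-1.2  1.6 -2.6] j [-0.34 -0.21  0.06  2.18  0.45  0.8   0.6 ]
[-0.14376316  0.21671117 -0.25060309]
```

The stop is being touched (the twisting moment is now appearing). A little more to confirm, then release and back off.

```bash

python3 -m jog '[{"claw":8,"dx":0,"dy":0,"dz":0,"spin":1},{"claw":8,"dx":0,"dy":0,"dz":0,"spin":2},{"claw":8,"dx":0,"dy":0,"dz":0,"spin":2}]' | head -4
python3 rel.py; python3 -c "
from bench import *
from h import *
s=get_state();print(R.from_rotvec(s['tool_rot']).as_matrix().T@s['torque'])"
python3 -m jog '[{"claw":30,"dx":0,"dy":0,"dz":0,"spin":0},{"claw":30,"dx":0,"dy":0,"dz":0,"spin":0},{"claw":30,"dx":0,"dy":0,"dz":0,"spin":0},{"claw":30,"dx":0,"dy":0,"dz":0,"spin":0},{"claw":30,"dx":0,"dy":0,"dz":0,"spin":0},{"claw":30,"dx":0,"dy":0,"dz":0,"spin":0}]'
```

```text
time: 16.2
position: [0.5311, 0.0144, 0.1978]
tool_rot: [0.614, 2.557, -0.093]
ft_force: [0.6, 1.5, 4.6]
t 16.2 lid h mm -17.7 to axis (tool mm) [0.9 0.3 0. ] spin from slot [ 3.00e-02 -2.20e-01  6.48e+01] F tool [-2.1  1.8 -4. ] j [-0.34 -0.21  0.06  2.18  0.45  0.8   0.56]
[-0.23972326 -0.15058077 -0.91999723]
time: 16.7
position: [0.5299, 0.0138, 0.1964]
tool_rot: [0.617, 2.559, -0.094]
ft_force: [0.0, 1.0, -0.1]
grip_width: 0.343
grip_force: 0.0
```

The moment rose to 0.92 N m against the stop, so the lid is locked, and it is now released. Retreat along the axis.

```bash

python3 -m jog '[{"claw":40,"dx":0,"dy":0,"dz":-10,"spin":0},{"claw":40,"dx":0,"dy":0,"dz":-20,"spin":0},{"claw":40,"dx":0,"dy":0,"dz":-30,"spin":0},{"claw":40,"dx":0,"dy":0,"dz":-40,"spin":0},{"claw":40,"dx":0,"dy":0,"dz":-48,"spin":0},{"claw":40,"dx":0,"dy":0,"dz":-48,"spin":0},{"claw":40,"dx":0,"dy":0,"dz":-48,"spin":0}]'
python3 rel.py; python3 st.py
```

```text
time: 17.28
position: [0.5084, 0.0228, 0.2397]
tool_rot: [0.616, 2.557, -0.092]
ft_force: [-0.5, 0.2, -0.8]
grip_width: 0.457
grip_force: 0.0
t 17.28 lid h mm 30.6 to axis (tool mm) [0.9 1.3 0. ] spin from slot [ 1.00e-02 -1.80e-01  6.49e+01] F tool [ 0.8 -0.1  0.4] j [-0.32 -0.3   0.01  2.16  0.41  0.91  0.58]
[-0.325 -0.295  0.006  2.16   0.41   0.907  0.584]
[[-0.77   0.443  0.459]
 [ 0.409  0.895 -0.178]
 [-0.489  0.051 -0.871]]
tilt 29.5 az -21.2
```

```bash

python3 -m jog '[{"claw":40,"dx":-15,"dy":2,"dz":-26,"spin":0},{"claw":40,"dx":-29,"dy":3,"dz":-52,"spin":0},{"claw":40,"dx":-44,"dy":5,"dz":-78,"spin":0},{"claw":40,"dx":-44,"dy":5,"dz":-78,"spin":0},{"claw":40,"dx":-44,"dy":5,"dz":-78,"spin":0}]' | head -4
python3 - <<'E'
from rel import *
s=get_state();d=get_image("wrist")
np.savez("pics/wrist3.npz",frame=d["frame"],depth=d["depth"],K=d["K"],M=d["mount"],p=s["position"],r=s["tool_rot"])
P,W,c=wcloud("pics/wrist3.npz",150,500,60,300)
F=frame(np.arctan2(N[1],N[0]),np.arccos(N[2]))
L=(W-O)@F
a=L[(np.hypot(L[:,0],L[:,1])<.05)]
print("hist h",np.histogram(a[:,2],np.arange(-.01,.06,.005)))
f=a[abs(a[:,2]-.007)<.005];b=a[a[:,2]>.037]
A=np.c_[f[:,:2],np.ones(len(f))];k=np.linalg.lstsq(A,f[:,2],rcond=None)[0]
print("flange top h at axis",k[2],"tilt deg",np.degrees(np.hypot(k[0],k[1])),cv2.minEnclosingCircle(f[:,:2].astype(np.float32)))
print("bar",np.median(b[:,2]),cv2.minAreaRect(1e3*b[:,:2].astype(np.float32)))
x=F.T@S[:,0];print("slot angle in F",np.degrees(np.arctan2(x[1],x[0])))
I=get_image("side")["frame"][150:330,210:450,::-1]
J=d["frame"][:,:,::-1];I=cv2.resize(I,(560,420));J=cv2.resize(J,(240,180));J=cv2.copyMakeBorder(J,0,240,0,0,0)
cv2.imwrite("pics/end.png",np.hstack([I,J]))
E
```

```text
time: 17.7
position: [0.5197, 0.0254, 0.3286]
tool_rot: [0.621, 2.563, -0.098]
ft_force: [0.3, -0.3, -0.9]
t 17.7 lid h mm 102.9 to axis (tool mm) [52.7 -9.3  0.8] spin from slot [ 0.17  0.31 64.97] F tool [ 0.1 -0.2  1. ] j [-0.13 -0.3  -0.14  1.98  0.3   1.06  0.72]
hist h (array([   0,  356,  212, 8318,   42,    4,    3,    8,    7,  285, 1798,
          0,    0]), array([-0.01 , -0.005,  0.   ,  0.005,  0.01 ,  0.015,  0.02 ,  0.025,
        0.03 ,  0.035,  0.04 ,  0.045,  0.05 ,  0.055]))
flange top h at axis 0.007064592422151808 tilt deg 0.04040007753431685 ((5.444277485366911e-05, -0.0021216662134975195), 0.04616991803050041)
bar 0.1453031057926952 ((2.5874879360198975, 10.839347839355469), (67.57097625732422, 73.05909729003906), 37.18355941772461)
slot angle in F -29.574131567059254
```

View pics/end.png

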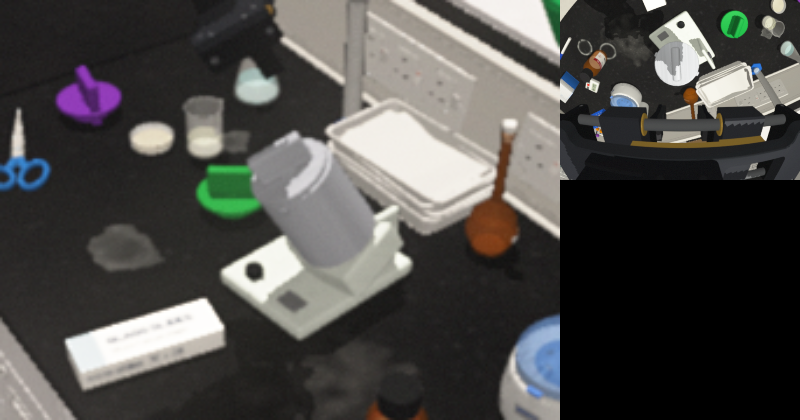

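The lid is seated in the drum at about (300,165) in the side crop, flange on the rim (top at 7.06 mm, tilt 0°). The bar angle still needs checking without outliers before I hand in.

```bash
python3 - <<'E'
from rel import *
P,W,c=wcloud("pics/wrist3.npz",150,500,60,300)
F=frame(np.arctan2(N[1],N[0]),np.arccos(N[2]));L=(W-O)@F
b=L[(np.hypot(L[:,0],L[:,1])<.045)&(abs(L[:,2]-.042)<.002)]
r=cv2.minAreaRect(1e3*b[:,:2].astype(np.float32));print(r)
v=np.linalg.svd(b[:,:2]-b[:,:2].mean(0),full_matrices=False)[2][0];a=np.degrees(np.arctan2(v[1],v[0]))
print("bar angle",a,"locked line error deg",(a-(-29.6-60)+90)%180-90)
E
```

```text
t 17.8 lid h mm 100.9 to axis (tool mm) [49.9 -8.1  1. ] spin from slot [ 0.17  0.6  64.88] F tool [ 0.3 -0.7  0.1] j [-0.13 -0.3  -0.14  1.99  0.3   1.06  0.72]
((-0.009944915771484375, -2.1587142944335938), (62.27099609375, 15.637808799743652), 89.37921905517578)
bar angle 88.67114783140202 locked line error deg -1.7288521685979958
```

```bash
python3 -c "
from bench import *
print(close_job())"
```

```text
the job is handed in; nothing more can be done
None
```

The lid is home in the drum, twisted clockwise to the stop (about 2° past the locked line by my measurement) and released. The job was handed in at about 18 s, with nothing else touched as far as I could see, though no verdict was shown.

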